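Clear the locker gate, lift and draw its sagging bolt, hold the gate ajar

TASK

Two ceramic insulators stand in front of the slatted locker gate, where it swings: stand them on the low shelf beside the third one, so that all three make one neat row, close side by side along the middle of the shelf. Then take the gate's barrel bolt by its knob; it sags behind the bent-up lip of its keeper, so lift it while you pull it back, draw it well clear, and open the sprung gate about a hand's breadth. Finish like that, still gripping the knob and holding the gate ajar; knock no insulator over and leave the other things on the bench where they are.

Things in the scene. Friction and masses are not known exactly. Their poses are not given: they have to be found in the camera images.
- locker: Fixed, off-white wooden bench locker 380 wide (y) x 150 deep (x) x 240 mm high with a slatted gate in its front. Origin: at bench level, midway across, 90 mm behind its front face. Its x axis points from the gate to the back wall, so its front face (posts and shut gate) is the plane x = -90 mm; y points to the hinged side, z up. Its flat top is bare.
- gate_open (a joint): Angle of the gate about its upright hinge: 0 = shut, grows as the free edge swings out of the front (towards the locker's -x), up to 1.3 rad. The hinge is sprung and pulls the gate shut: about 0.3 N m when shut and 0.8 N m more per radian. At 0.3 rad the free edge stands 86 mm out, about a hand's breadth.
- gate_hinge (a point): Point on the gate's upright hinge axis (height 214 mm), which stands at x = -93, y = +147 mm of the locker. The gate is 285 mm wide, 18 mm thick and 210 mm tall.
- gate_edge (a point): Point on the front of the gate's free edge, height 214 mm, 287 mm from the hinge axis.
- gate: The slatted gate itself. Origin on the hinge axis at bench level; its axes are parallel to the locker's while it is shut (y from the free edge to the hinge) and turn with it.
- bolt: Steel barrel bolt on the front of the gate's top rail: a 12 mm rod along the gate's y, 312 mm long, its axis 13 mm in front of the gate's face, with a knob, and at its free end a nose turned down 13 mm below the rod. Origin on the rod's axis at the snug rear strap (87 mm from the hinge axis, height 214 mm), about which it pivots; the front strap, stretched tall, lets it sag.
- bolt_draw (a joint): How far the bolt is pulled back along the gate's +y (towards the hinge), 0 = fully home in the keeper, stop at 46 mm. Clear of the keeper from about 24 mm. Slides with some 1 to 2 N of friction, stays where it is left. Without lifting it only moves about 4 mm before the nose catches on the keeper's lip.
- bolt_lift (a joint): Angle by which the bolt is lifted about its rear strap: 0 = sagging under its own weight (nose down), stop at 0.09 rad. The nose clears the lip from 0.042 rad, which is the knob raised by about 5 mm; the stop is reached with the knob raised by 10 mm. It sags back when not held up (about 3 N at the knob).
- knob (a point): Where to grip the bolt's knob: a level steel stem 12 mm across, standing 38 mm out of the rod away from the gate, with a 19 mm flange at its end. The point lies on its axis, 42 mm in front of the gate's face, 110 mm from the rear strap, 210 mm high at rest. Pinch it from above, fingers on its sides along the gate's y; free below and beside; the gate's top is 15, the locker's 30 mm higher, behind it.
- nose (a point): Lower end of the turned-down nose (12 x 12 mm, 224 mm from the rear strap).
- lip (a point): Middle of the top edge of the keeper's bent-up lip, at 195 mm height: 4 mm thick along y, its top 9 mm above the sagging nose's lower end. The keeper is a steel bracket on the locker's post beside the gate's free edge; in front of and above the nose it is closed, so the nose must come out sideways over the lip.
- shelf: Fixed low shelf: a bare wooden board 120 (x) x 280 (y) mm on two battens, top face 50 mm above the bench. Origin: centre of its underside, at bench level; y along its length, z up. The row runs along its y axis, through x = 0.
- insulator_a: Ribbed white ceramic stand-off insulator, round, upright, 76 mm tall, foot 48 mm across; its plain round head, 38 mm across, from 45 to 76 mm above the foot, is the place to grip. About 190 g. Origin: centre of its underside, z along its axis. This one already stands on the shelf's middle line, anywhere from one end of the row to the other.
- insulator_b: The same kind of insulator, upright on the bench in front of the gate. Origin: centre of its underside.
- insulator_c: The same kind of insulator, upright on the bench in front of the gate. Origin: centre of its underside.
- thermostat: Bystander: grey plastic thermostat box with hinged cover, 85 x 120 x 40 mm, loose. Origin: centre of its underside.
- junction_plate: Bystander: white plastic junction plate 86 x 86 x 9 mm, loose, beside the toggle block. Origin: centre of its underside.
- toggle_block: Bystander: orange extension block 50 x 130 x 34 mm (y along its length) with three toggle switches up to 53 mm high, loose, near the gate's hinged side. Origin: centre of its underside.
- tap_handle: Bystander: chrome four-armed tap handle, 73 mm across, 46 mm high, loose. Origin: centre of its underside.
- radiator_key: Bystander: brass radiator key, about 60 mm long, 32 mm wide, 12 mm high, loose. Origin: its middle, at bench level.
- screwdriver: Bystander: screwdriver lying on the bench, along its x axis, loose.
- jar: Bystander: closed glass jar 64 mm across, 85 mm high, loose. Origin: centre of its underside.

How it is judged:
By the outcome, as a careful person would: the job done as asked, in the order asked, and still so for the second after the job is handed in, while the arm keeps its last pose, push and grip.
It also fails if it takes over 67 s, if anything falls off the work surface, if the arm or the gripper's body presses on something with over 40 N, if the wrist force passes 120 N, or if a joint passes its speed limit or range.

ROBOT

A 6-joint arm with a two-finger parallel gripper is mounted at the origin on the work surface. World frame = base frame: x ahead of the robot, y to its left, z up, the work surface at z = 0. Lengths are in m, angles in degrees, forces in N, time in s.
With the tool pointing down it reaches from about 0.375 to 0.9 m from the base axis. Payload 3.1 kg.
Tool frame: the origin (TCP) lies at the very end of the fingers, on their centre line; the grasp point (between the pads) lies 19 mm behind it (grip_point_offset is the distance from the TCP to the grasp point, in m); y points along the fingers, x is the direction in which the jaws open and shut, and the axes are right-handed (so a half turn about y gives the same grasp; the last joint's range is limited). The gripper opens to 87 mm and grips with 3 to 60 N. Pads are 19 mm wide; open, the fingers measure 117 mm over their backs; the gripper's body (75 mm by 190 mm) begins 51 mm behind the grasp point.
Start: joints at [59.845, 30.224, 82.088, -0, 67.689, -10.227], TCP at [0.213, 0.588, 0.223] pointing down, gripper open.
Joint ranges: [-176.69, 176.69], [-43.24, 126.21], [12.49, 139.97], [-82, 262], [0, 151.66], [-163.58, 163.58]. Speed limits (degrees/s): [159.86, 159.86, 180, 180, 180, 180].

INTERFACE

Orientations are given as a 3x3 rotation matrix whose columns are the frame's x, y, z axes.
In Python, from rig import * gives the robot as it stands.
- The arm moves only by the tool send_rows, never from a script. Its argument "moves" is text: rows parted by semicolons, each of 5 numbers parted by spaces: the finger opening in mm, from 0 to 87, then the shift along the tool's x, y, z in mm, then the turn about the tool's y in degrees. In form: fingers dx dy dz yaw; .... A call has 1 to 20 rows; each row shifts and turns the commanded pose from where the row before left it, along the tool's axes as they then stand; what a row does not reach is not made up. A row lasts 1/12 s, in which the tool goes at most 41.7 mm and 7.16 degrees, less where a joint would pass 70% of its speed; a pose out of reach is approached as far as the arm can. A call is refused whole if a number of a shift passes 41.7 or a number of a turn 7.16, either way. A call with a gripper value outside its range is refused whole. The fingers move at their own pace and stop on an object; the grip force is fixed at half the most. Time passes only in rows, so rows that do not move let the fingers close. It gives the time, the measured TCP pose, the force and the opening at its end, in the units of the state.
- read_state(): the state, without advancing time (a new reading comes with each control period).
- capture(name): name is "side" or "top" or "wrist"; returns a dict with "image" (420x560x3 uint8, blue, green, red), "z_map" (420x560 float32, m along the optical axis (not along the pixel's ray), 0 where there is no reading), "mtx" (3x3 intrinsics, pixels), "origin" and "rotation" of the camera in the world; the wrist camera has in their place "tool_from_camera" (4x4, takes a point from camera to tool coordinates, whose origin is the TCP and whose axes are the tool frame's). Camera axes: x right, y up, looking along -z (the intrinsics and any distortion apply to the point x, -y, -z); pixel columns grow to the right and rows downward; lengths in m; the calibration is good to about 2 mm. A picture is of the moment at which its call begins: read the wrist's pose just before it.
- hand_in(): hands the job in, once; it reports no verdict.
Trained networks look in a picture, given as the dict that the camera call returned (one of the last four; its "shot" number tells which), for a name from the list of things; names that differ only in an ending like _2 or _b are one class to them, and where a whole thing is asked for, a point or a joint stands for the part that bears it (a point fixed in the world has none). Each returns a list of dicts, best first, with "p" (0 to 1); they miss things now and then, are a little off and sometimes report something else, mostly with a low value. They report only what shows in the picture. A call takes as long as a camera call.
- search_frame(picture, name): "bbox" ([left, top, right, bottom] in pixels, round what is visible of it).
- masks_of(picture, name): "region" (420x560 bool, what is visible of it) and "bbox" ([left, top, right, bottom] in pixels, round what is visible of it).
- mark_of(picture, name): "pixel" ([row, column] in pixels: a listed point, or the origin of a listed thing).
The state is a dict: "time_s": time; "joint_positions": joint angles; "qvel": joint speeds; "tau": joint torques, N m; "position": TCP position; "tcp_rot": TCP orientation; "force": force on the tool from outside, world axes, zero at the start; "moment": the same for the moment, N m; "opening": opening from 0.0 (shut) to 1.0 (fully open).
Only numpy, scipy, OpenCV 4.12 (cv2) and the standard library are available. Lean on these libraries where they do the work, as an engineer would, in place of code of your own. Each camera call takes 0.05 s, during which the arm holds its last target. There are 200 camera calls.

## Working session

There is one attempt and no reset: what is moved stays moved. The work goes in short steps, Python scripts to look and compute and a tool call to move; the robot and the scene stay as the last step left them, time stands still between calls to the robot, and variables do not carry over. Pictures are saved under pics/ and viewed, about 8 in all and at most 12, crops included, and the job is handed in when it is done.

Besides the shell and the picture viewer there is one more tool, called after "Request:" as a command line: name --argument value ..., lists and objects as JSON in quotes. send_rows: Moves the arm, as the interface text tells. Its arguments: {"type":"object","properties":{"moves":{"type":"string"}},"required":["moves"]}

```bash
ls; mkdir -p pics; cat > h.py <<'E'
from rig import *
import numpy as np, cv2
def pose(c):
    if "rotation" in c: return np.array(c["rotation"]),np.array(c["origin"])
    s=c["_s"]; T=np.array(c["tool_from_camera"]); R=np.array(s["tcp_rot"]); 
    return R@T[:3,:3], R@T[:3,3]+np.array(s["position"])
def cap(n):
    s=read_state(); c=capture(n); c["_s"]=s; return c
def world(c,rc,z=None,depth=None):
    """pixels (row,col) Nx2 -> world; from z_map, given depth or plane height z"""
    rc=np.atleast_2d(np.array(rc,float)); K=np.array(c["mtx"]); R,o=pose(c)
    ray=np.c_[(rc[:,1]-K[0,2])/K[0,0],-(rc[:,0]-K[1,2])/K[1,1],-np.ones(len(rc))]
    d=ray@R.T
    if z is not None: t=(z-o[2])/d[:,2]
    elif depth is not None: t=depth
    else: t=c["z_map"][rc[:,0].round().astype(int),rc[:,1].round().astype(int)]
    return o+d*np.reshape(t,(-1,1))
def cloud(c,m):
    rc=np.argwhere(m&(c["z_map"]>0)); return world(c,rc)
E
cat > a.py <<'E'
from h import *
np.set_printoptions(precision=4,suppress=True)
s=read_state(); print(s["time_s"],s["position"],s["tcp_rot"],s["opening"],s["force"])
for n in ["side","top"]:
    c=cap(n); print(n,c["origin"],c["rotation"],c["mtx"],[k for k in c])
    cv2.imwrite(f"pics/{n}0.png",c["image"])
    for t in ["locker","gate","shelf","insulator_a","bolt","thermostat","junction_plate","toggle_block","tap_handle","radiator_key","screwdriver","jar"]:
        for m in masks_of(c,t)[:4]:
            if m["p"]<.3: continue
            P=cloud(c,m["region"]); 
            if len(P): print(t,round(m["p"],2),np.array(m["bbox"]).round(),P.min(0),P.max(0),np.median(P,0))
    for t in ["knob","gate_hinge","gate_edge","lip","nose","locker","shelf","bolt"]:
        for m in mark_of(c,t)[:1]: print("mark",t,round(m["p"],2),m["pixel"],world(c,m["pixel"]))
E
python3 a.py
```

```text
pics
0.0 [0.2126 0.587  0.2216] [[ 0.3408 -0.0011 -0.9401]
 [ 0.9401 -0.0018  0.3408]
 [-0.0021 -1.      0.0004]] 0.9976285222458944 [ 0.5045  0.0706 -0.6551]
side [-0.363  -0.5394  0.9154] [[ 0.4716  0.5297 -0.705 ]
 [-0.8818  0.2922 -0.3703]
 [ 0.0098  0.7963  0.6049]] [[497.2655   0.     280.2284]
 [  0.     497.2655 208.6509]
 [  0.       0.       1.    ]] ['image', 'z_map', 'mtx', 'origin', 'rotation', 'shot', '_s']
locker 0.87 [312. 147. 444. 316.] [ 0.4319 -0.3963 -0.7625] [2.2852 0.2308 0.2445] [ 0.5019 -0.3201  0.2155]
locker 0.65 [289. 204. 310. 236.] [ 0.616  -0.0941 -0.0027] [ 0.6945 -0.0475  0.0795] [ 0.6293 -0.0758  0.0407]
gate 0.53 [320. 155. 378. 228.] [ 0.4658 -0.2331  0.0006] [ 0.8364 -0.1065  0.2338] [ 0.5849 -0.209   0.2161]
shelf 0.58 [121. 180. 218. 220.] [ 0.4503  0.1615 -0.0058] [0.6928 0.4918 0.0832] [0.54   0.315  0.0494]
insulator_a 0.9 [179. 170. 197. 196.] [0.5492 0.2448 0.0513] [0.5982 0.2901 0.1297] [0.5645 0.2596 0.0912]
insulator_a 0.7 [292. 206. 308. 234.] [ 0.616  -0.0941 -0.0038] [ 0.7373 -0.0083  0.0795] [ 0.6298 -0.0759  0.0411]
bolt 0.72 [125. 
[... 4018 characters left out ...]
.] [ 0.4859 -0.2432 -0.002 ] [ 0.7705 -0.1688  0.2251] [ 0.5864 -0.2193  0.2137]
jar 0.91 [153. 169. 169. 190.] [0.665  0.2921 0.0079] [0.7217 0.3493 0.0927] [0.6895 0.315  0.0816]
jar 0.65 [276. 148. 318. 170.] [ 0.7234 -0.202  -0.0021] [ 0.7889 -0.0746  0.0569] [ 0.7509 -0.139   0.0333]
mark knob 0.57 [191.3, 319.8] [[ 0.5866 -0.1917  0.2131]]
mark gate_hinge 0.62 [128.7, 331.9] [[ 0.777  -0.2369  0.2194]]
mark gate_edge 0.68 [220.8, 333.9] [[ 0.4956 -0.2257  0.2269]]
mark lip 0.59 [228.8, 331.2] [[ 0.4717 -0.2158  0.234 ]]
mark nose 0.69 [219.3, 168.5] [[0.5481 0.2881 0.0545]]
mark shelf 0.62 [219.1, 167.5] [[0.5488 0.2914 0.0547]]
mark bolt 0.74 [152.2, 330.0] [[ 0.702  -0.2266  0.2226]]
```

View pics/side0.png

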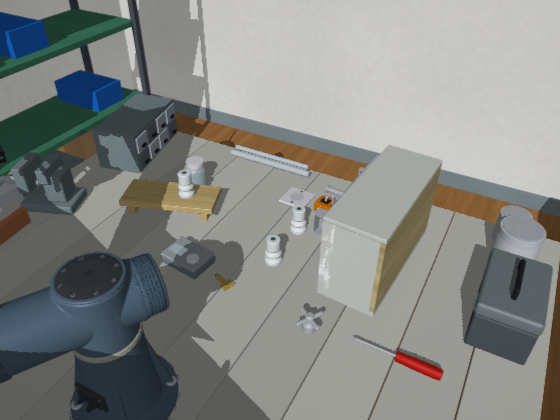

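View pics/top0.png

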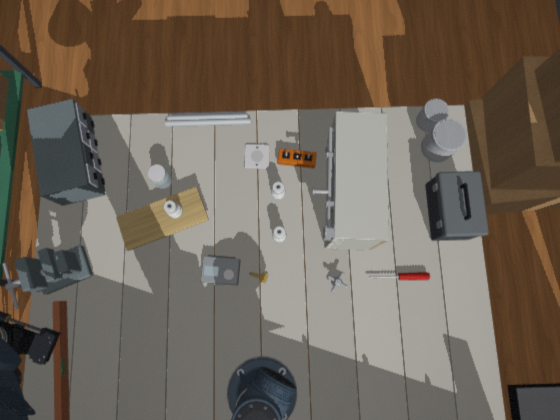

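```bash
cat > b.py <<'E'
from h import *
np.set_printoptions(precision=4,suppress=True)
for n in ["side","top"]:
    c=cap(n); H,W=c["z_map"].shape
    P=world(c,np.argwhere(np.ones((H,W),bool))).reshape(H,W,3); ok=c["z_map"]>0
    def reg(lo,hi,x0,x1,y0,y1):
        m=ok&(P[...,2]>lo)&(P[...,2]<hi)&(P[...,0]>x0)&(P[...,0]<x1)&(P[...,1]>y0)&(P[...,1]<y1)
        return P[m]
    def rect(Q):
        r=cv2.minAreaRect((Q[:,:2]*1000).astype(np.float32)); return r, Q[:,2].mean()
    print(n,"shelf",rect(reg(.044,.056,.42,.68,.14,.5)))
    print("lockertop",rect(reg(.234,.248,.4,.9,-.5,-.15)))
    for k,(x,y,z) in dict(a=(.573,.266,.126),b=(.635,-.071,.076),c=(.489,-.069,.076)).items():
        Q=reg(z-.008,z+.008,x-.03,x+.03,y-.03,y+.03)
        print(k,len(Q),Q.mean(0),(Q.min(0)+Q.max(0))/2,Q.max(0)-Q.min(0), cv2.minEnclosingCircle((Q[:,:2]*1000).astype(np.float32)))
        # full silhouette in pixels re-projected
    Q=reg(.195,.23,.4,.85,-.225,-.16); 
    K=Q[Q[:,1]>-.2]; print("knob",len(K),K.min(0),K.max(0),K.mean(0))
    m=masks_of(c,"insulator_a")
    for i in m:
        if i["p"]<.3: continue
        b=np.array(i["bbox"]);print(i["p"],b)
E
python3 b.py
```

```text
side shelf (((577.8221435546875, 321.83673095703125), (180.24868774414062, 283.5121154785156), 20.968568801879883), np.float64(0.04988521934833226))
lockertop (((631.287841796875, -298.4740295410156), (176.03140258789062, 388.35418701171875), 85.31002807617188), np.float64(0.23964994874966417))
a 95 [0.5717 0.2659 0.125 ] [0.5737 0.2686 0.124 ] [0.0357 0.0391 0.0115] ((573.2807006835938, 268.2138977050781), 20.033824920654297)
b 111 [ 0.6377 -0.0719  0.0751] [ 0.6394 -0.0702  0.0741] [0.041  0.0366 0.0121] ((639.1382446289062, -70.53607177734375), 20.93077278137207)
c 135 [ 0.4902 -0.0712  0.0749] [ 0.4936 -0.0698  0.074 ] [0.0388 0.038  0.0118] ((493.2503356933594, -69.60133361816406), 19.793529510498047)
knob 115 [ 0.4475 -0.2     0.1962] [ 0.5985 -0.1664  0.2294] [ 0.5336 -0.1885  0.2127]
0.9 [291.2 206.3 307.7 233.3]
0.74 [264.  232.9 281.9 268.3]
0.73 [179.9 170.5 198.8 199.3]
top shelf (((584.8822021484375, 323.4539794921875), (186.9396514892578, 281.05767822265625), 19.969106674194336), np.float64(0.04959122988330444))
lockertop (((630.1229248046875, -297.3194274902344), (176.15330505371094, 381.0746765136719), 85.99043273925781), np.float64(0.23956754666974506))
a 116 [0.575  0.2677 0.125 ] [0.5751 0.268  0.1242] [0.0355 0.0366 0.0123] ((576.199462890625, 268.86541748046875), 19.205636978149414)
b 102 [ 0.6404 -0.0713  0.0752] [ 0.6409 -0.0716  0.0744] [0.0363 0.0331 0.0114] ((640.6808471679688, -70.5102767944336), 18.97447967529297)
c 109 [ 0.4924 -0.0701  0.0753] [ 0.4927 -0.069   0.0743] [0.0338 0.0354 0.0115] ((493.0832824707031, -70.1606674194336), 18.886478424072266)
knob 63 [ 0.4476 -0.1984  0.1985] [ 0.5967 -0.1688  0.2244] [ 0.5604 -0.1851  0.2145]
0.51 [272.8 227.  283.7 244.4]
0.49 [269.8 182.6 285.3 200.5]
```

```bash
cat > b2.py <<'E'
from h import *
np.set_printoptions(precision=4,suppress=True)
for n in ["side","top"]:
    c=cap(n); H,W=c["z_map"].shape
    P=world(c,np.argwhere(np.ones((H,W),bool))).reshape(-1,3); P=P[c["z_map"].ravel()>0]
    a=np.deg2rad(20.3); u=np.array([np.cos(a),np.sin(a)])
    Q=P[(P[:,2]>.045)&(P[:,2]<.055)&(P[:,0]>.4)&(P[:,0]<.7)&(P[:,1]>.14)&(P[:,1]<.5)]
    d=(Q[:,:2]-[.575,.268])@u; Q=Q[abs(d)<.072]
    print(n,len(Q),cv2.minAreaRect((Q[:,:2]*1000).astype(np.float32)))
    # locker top: per-column extents; print front edge points along x
    L=P[(P[:,2]>.233)&(P[:,2]<.247)&(P[:,0]>.4)&(P[:,0]<.9)&(P[:,1]>-.5)&(P[:,1]<-.15)]
    for x in np.arange(.45,.84,.04):
        s=L[abs(L[:,0]-x)<.01]; 
        if len(s): print(round(x,2),np.percentile(s[:,1],[1,99]),end=';')
    print()
    # gate-top/bolt band
    for lo,hi in [(.22,.23),(.205,.22)]:
        L=P[(P[:,2]>lo)&(P[:,2]<hi)&(P[:,0]>.4)&(P[:,0]<.9)&(P[:,1]>-.3)&(P[:,1]<-.15)]
        for x in np.arange(.45,.84,.04):
            s=L[abs(L[:,0]-x)<.01]
            if len(s): print(round(x,2),len(s),s[:,1].min(),s[:,1].max(),end=';')
        print()
E
python3 b2.py
```

```text
side 2072 ((554.4954223632812, 312.913330078125), (127.6689224243164, 281.91082763671875), 19.445592880249023)
0.45 [-0.3715 -0.1978];0.49 [-0.3741 -0.2238];0.53 [-0.377  -0.2286];0.57 [-0.3796 -0.2314];0.61 [-0.3822 -0.2357];0.65 [-0.3849 -0.2379];0.69 [-0.3871 -0.2392];0.73 [-0.3904 -0.2431];0.77 [-0.3929 -0.2458];0.81 [-0.3937 -0.2483];
0.45 130 -0.2997602439265372 -0.19450794680221395;0.53 1 -0.2061967680096588 -0.2061967680096588;0.69 20 -0.23037733723565063 -0.2140852437087689;0.73 8 -0.22985498049915304 -0.22427963261473027;0.77 9 -0.23229493166803317 -0.22847570818324486;
0.45 192 -0.29918378059217465 -0.19562217373608387;0.53 7 -0.21506150630348253 -0.20929350080568193;0.57 3 -0.2170575273234583 -0.1714053645511351;0.61 9 -0.22056552123984574 -0.21502423546245963;0.65 10 -0.2239191495689304 -0.21767104332507742;0.69 14 -0.2264667404097775 -0.21146836433622185;0.73 1 -0.22956219538497696 -0.22956219538497696;0.77 2 -0.23203881178923574 -0.22463413396469956;
top 2620 ((554.6943969726562, 312.15704345703125), (122.3072280883789, 280.4122314453125), 19.609546661376953)
0.45 [-0.
[... 507 characters left out ...]
993971321;0.69 35 -0.2382803375616373 -0.21682925557640476;0.73 14 -0.24238797261599282 -0.22261583943511465;0.77 21 -0.24543272316310583 -0.22712124979691656;0.81 6 -0.24775445980891325 -0.24661251448636434;
0.45 28 -0.2919529655121512 -0.19598823858765585;0.49 29 -0.22606752470913904 -0.20746256499228422;0.53 35 -0.2271029685983591 -0.20431556329588924;0.57 33 -0.22412948437160934 -0.17185332038057954;0.61 32 -0.23340228470719 -0.21603260523346146;0.65 29 -0.2334751641520207 -0.21816360736934748;0.69 22 -0.23623281276156144 -0.21500125473585663;0.73 18 -0.24233522654700784 -0.22244003766704146;0.77 11 -0.2445394508125469 -0.22786020849701777;0.81 3 -0.24705683410459212 -0.2465742658002067;
```

```bash
cat >> h.py <<'E'
def go(x,y,z,head,after_yaw=True):
    """print the remaining turn and the shift in tool axes after the turn"""
    s=read_state(); R=np.array(s["tcp_rot"]); h=np.degrees(np.arctan2(R[1,0],R[0,0]))
    turn=(h-head+180)%360-180
    a=np.radians(head); Rt=np.array([[np.cos(a),0,-np.sin(a)],[np.sin(a),0,np.cos(a)],[0,-1,0]])
    d=Rt.T@(np.array([x,y,z])-s["position"])*1000
    print("t",round(s["time_s"],2),"pos",np.round(s["position"],4),"head",round(h,2),"turn",round(turn,2),"shift",d.round(1),"open",round(s["opening"]*87,1),"F",np.round(s["force"],1),"tilt",np.round(R[:,1],4))
E
python3 -c "
from h import *
go(.640,-.0707,.22,19.5)"
```

```text
t 2.4 pos [0.213  0.5876 0.2226] head 70.07 turn 50.57 shift [ 182.8    2.6 -763.1] open 87.0 F [ 0.2 -0.3 -0.5] tilt [-0. -0. -1.]
```

Request:
send_rows --moves "87 0 0 0 7.1;87 0 0 0 7.1;87 0 0 0 7.1;87 0 0 0 7.1;87 0 0 0 7.1;87 0 0 0 7.1;87 0 0 0 7.1;87 0 0 0 0.9;87 9 0 -37 0;87 9 0 -37 0;87 9 0 -37 0;87 9 0 -37 0;87 9 0 -37 0;87 9 0 -37 0;87 9 0 -37 0;87 9 0 -37 0;87 9 0 -37 0;87 9 0 -37 0;87 9 0 -37 0;87 9 0 -37 0"

```text
time_s: 4.07
position: [0.4637, 0.2033, 0.2228]
tcp_rot: [[0.942, 0.001, -0.336], [0.336, 0.0, 0.942], [0.001, -1.0, -0.0]]
force: [1.1, 0.8, -0.1]
opening: 0.997
```

Request:
send_rows --moves "87 9 0 -37 0;87 9 0 -37 0;87 9 0 -37 0;87 9 0 -37 0;87 9 0 -37 0;87 9 0 -37 0;87 9 0 -37 0;87 9 0 -37 0;87 0 0 0 0"

```text
time_s: 4.82
position: [0.6341, -0.0572, 0.2227]
tcp_rot: [[0.944, 0.006, -0.331], [0.331, -0.005, 0.944], [0.004, -1.0, -0.006]]
force: [0.7, 0.0, 0.2]
opening: 1.0
```

```bash
cat > w.py <<'E'
from h import *
import sys
go(.640,-.0707,.045,19.5)
c=cap("wrist"); cv2.imwrite("pics/w1.png",c["image"])
P=world(c,np.argwhere(c["z_map"]>0)); print(P.min(0),P.max(0))
for x,y in [(.640,-.0707),(.493,-.070)]:
    Q=P[(abs(P[:,2]-.076)<.006)&(np.hypot(P[:,0]-x,P[:,1]-y)<.035)]
    if len(Q): print(len(Q),cv2.minEnclosingCircle((Q[:,:2]*1000).astype(np.float32)),Q[:,2].mean())
E
python3 w.py
```

```text
t 4.82 pos [ 0.6341 -0.0572  0.2227] head 19.32 turn -0.18 shift [  1.  177.7 -14.7] open 87.0 F [0.7 0.  0.2] tilt [ 0.0063 -0.0045 -1.    ]
[ 0.28626872 -0.96376178 -0.75882858] [1.72893612 0.22821321 0.34351067]
1083 ((642.8030395507812, -68.93484497070312), 18.947532653808594) 0.07505299666395263
1247 ((494.8668518066406, -67.77189636230469), 19.11880874633789) 0.07506271727425222
```

Request:
send_rows --moves "87 1 0 -7 0;87 1 0 -7 0;87 0 30 0 0;87 0 35 0 0;87 0 35 0 0;87 0 30 0 0;87 0 25 0 0;87 0 15 0 0;87 0 9 0 0;87 0 0 0 0;87 0 0 0 0"

```text
time_s: 5.78
position: [0.6361, -0.0621, 0.0439]
tcp_rot: [[0.942, 0.0, -0.335], [0.335, -0.0, 0.942], [0.0, -1.0, -0.0]]
force: [0.5, -0.4, 0.7]
opening: 1.001
```

```bash
python3 -c "
from h import *
go(.6415,-.070,.044,19.5)"
```

```text
t 5.78 pos [ 0.6361 -0.0621  0.0439] head 19.55 turn 0.05 shift [ 2.5 -0.1 -9.2] open 87.1 F [ 0.5 -0.4  0.7] tilt [ 2.e-04 -1.e-04 -1.e+00]
```

Request:
send_rows --moves "87 2 0 -9 0;87 0 0 0 0;30 0 0 0 0;30 0 0 0 0;30 0 0 0 0;30 0 0 0 0;30 0 0 0 0;30 0 0 0 0;30 0 0 0 0;30 0 0 0 0;30 0 0 0 0;30 0 0 0 0;30 0 0 0 0;30 0 0 0 0"

```text
time_s: 6.95
position: [0.6411, -0.0705, 0.0436]
tcp_rot: [[0.943, 0.001, -0.333], [0.333, -0.0, 0.943], [0.001, -1.0, -0.0]]
force: [1.3, 0.2, -0.2]
opening: 0.426
```

```bash
python3 -c "
from h import *
u=np.array([.9426,.334]);v=np.array([-.334,.9426])
a=np.array([.5742,.268]);C=np.array([.5546,.3125])
print('a in shelf',(a-C)@u,(a-C)@v)
go(.5554,.3151,.2,19.5)"
```

```text
a in shelf 0.003611960000000062 -0.0484921
t 6.95 pos [ 0.6411 -0.0705  0.0436] head 19.47 turn -0.03 shift [  47.9 -156.4  392. ] open 37.0 F [ 1.3  0.2 -0.2] tilt [ 6.e-04 -1.e-04 -1.e+00]
```

Request:
send_rows --moves "30 0 -15 0 0;30 0 -35 0 0;30 0 -40 0 0;30 0 -40 0 0;30 0 -26 0 0;30 4 0 30 0;30 4 0 36 0;30 4 0 36 0;30 4 0 36 0;30 4 0 36 0;30 4 0 36 0;30 4 0 36 0;30 4 0 36 0;30 4 0 36 0;30 4 0 30 0;30 4 0 24 0;30 4 0 20 0;30 0 0 0 0;30 0 0 0 0;30 0 0 0 0"

```text
time_s: 8.62
position: [0.5547, 0.3144, 0.1989]
tcp_rot: [[0.943, -0.002, -0.334], [0.334, -0.001, 0.943], [-0.002, -1.0, -0.001]]
force: [0.3, -0.4, -1.5]
opening: 0.43
```

```bash
cat > w2.py <<'E'
from h import *
go(.5554,.3151,.095,19.5)
for n in ["wrist","top","side"]:
    c=cap(n); cv2.imwrite(f"pics/{n}2.png",c["image"])
    P=world(c,np.argwhere(c["z_map"]>0))
    Q=P[(abs(P[:,2]-.126)<.006)&(np.hypot(P[:,0]-.5742,P[:,1]-.268)<.035)]
    if len(Q): print(n,len(Q),cv2.minEnclosingCircle((Q[:,:2]*1000).astype(np.float32)),Q[:,2].mean())
    u=np.array([.9426,.334]); v=np.array([-.334,.9426]); C=np.array([.5546,.3125])
    Q=P[(P[:,2]>.045)&(P[:,2]<.055)]; X=(Q[:,:2]-C)@u; Y=(Q[:,:2]-C)@v
    for y in range(-140,141,20):
        m=(abs(Y*1000-y)<6)&(abs(X)<.075)
        if m.sum()>20: print(y,(np.percentile(X[m],[.5,99.5])*1000).round(1),end='; ')
    m=(abs(X)<.05)&(abs(Y)<.16)
    if m.any(): print("\nY",(np.percentile(Y[m],[.3,99.7])*1000).round(1))
E
python3 w2.py
```

```text
t 8.62 pos [0.5547 0.3144 0.1989] head 19.49 turn -0.01 shift [  0.9 103.9   0.5] open 37.4 F [ 0.3 -0.4 -1.5] tilt [-0.0018 -0.0015 -1.    ]
-120 [-45.5  46.8]; -40 [-57.3  61.7]; -20 [-57.3  61.7]; 0 [-57.2  61.6]; 20 [-56.9  61.4]; 40 [-57.3  61. ]; 60 [-57.4  60.8]; 80 [-57.4  60.8]; 100 [-57.2  60.8]; 120 [-57.4  60.5]; 140 [-57.4  60.4]; 
Y [-133.7  140.8]
top 112 ((575.5800170898438, 268.10333251953125), 18.868314743041992) 0.12534967611452516
-140 [-56.5  58. ]; -120 [-58.9  59.9]; -100 [-59.3  58.8]; -80 [-59.   58.7]; -60 [-58.7  59.6]; -40 [-59.5  59.8]; -20 [-58.8  59.4]; 0 [-60.   58.2]; 20 [-61.1   4.7]; 40 [-60.3 -30.5]; 60 [-59.8 -29.7]; 80 [-60.4 -29.9]; 100 [-61.1 -40.4]; 
Y [-139.8   99.2]
side 90 ((572.3657836914062, 269.8071594238281), 20.398839950561523) 0.1251797799849697
-140 [-60.  58.]; -120 [-61.3  58.7]; -100 [-58.3  62. ]; -80 [-61.7  55.9]; -60 [-58.6  60.2]; -40 [-62.9 -13.3]; -20 [-59.5  26.9]; 0 [-62.4  55.1]; 20 [-62.8  59.2]; 40 [-62.5  57.9]; 60 [-62.5  57.3]; 80 [-63.2  59.4]; 100 [-61.8  55.9]; 120 [-62.5  59.9]; 140 [-62.   59.4]; 
Y [-139.8  139.5]
```

View pics/wrist2.png

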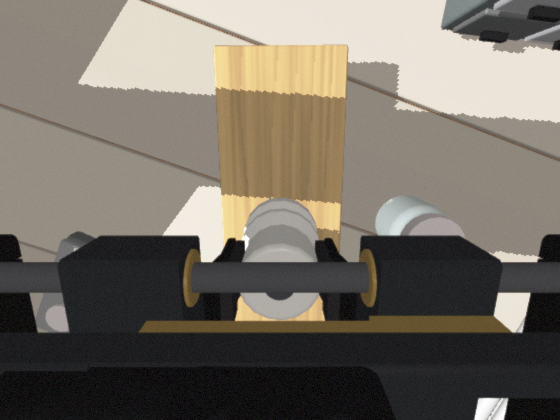

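Request:
send_rows --moves "30 2 0 3 0;30 0 25 0 0;30 0 30 0 0;30 0 25 0 0;30 0 12 0 0;30 0 6 0 0;30 0 3 0 0;30 0 2 0 0;30 0 0 0 0;30 0 0 0 0;30 0 1 0 0;30 0 0 0 0"

```text
time_s: 9.77
position: [0.5567, 0.3188, 0.0964]
tcp_rot: [[0.943, 0.002, -0.333], [0.333, 0.001, 0.943], [0.002, -1.0, -0.0]]
force: [0.5, 0.2, -2.2]
opening: 0.428
```

```bash
python3 -c "
from h import *
go(.5555,.3176,.0942,19.5)"
```

```text
t 9.77 pos [0.5567 0.3188 0.0964] head 19.48 turn -0.02 shift [-1.6  2.2 -0.8] open 37.3 F [ 0.5  0.2 -2.2] tilt [ 1.5e-03  5.0e-04 -1.0e+00]
```

Request:
send_rows --moves "30 -1.5 0 -1 0;30 0 1 0 0;30 0 1 0 0;30 0 0.5 0 0;30 0 0 0 0;30 0 0 0 0"

```text
time_s: 10.27
position: [0.5552, 0.3172, 0.0935]
tcp_rot: [[0.943, 0.0, -0.333], [0.333, -0.0, 0.943], [0.0, -1.0, -0.0]]
force: [-1.2, -0.6, 2.4]
opening: 0.425
```

```bash
python3 -c "
from h import *
go(.5555,.3176,.0942,19.5)"
```

```text
t 10.27 pos [0.5552 0.3172 0.0935] head 19.48 turn -0.02 shift [ 0.4 -0.7  0.3] open 36.9 F [-1.2 -0.6  2.4] tilt [ 2.e-04 -0.e+00 -1.e+00]
```

Touching (F +2.4). Release, rise, and go to c.

Request:
send_rows --moves "60 0 0 0 0;60 0 0 0 0;60 0 0 0 0;60 0 0 0 0;60 0 0 0 0;60 0 0 0 0;60 0 -10 0 0;60 0 -25 0 0;60 0 -35 0 0;60 0 -30 0 0;87 0 0 -20 0;87 -6 0 -37 0;87 -6 0 -37 0;87 -6 0 -37 0;87 -6 0 -37 0;87 -6 0 -37 0;87 -6 0 -37 0;87 -6 0 -37 0;87 -6 0 -37 0;87 0 0 0 0"

```text
time_s: 11.93
position: [0.6176, -0.004, 0.1942]
tcp_rot: [[0.945, 0.004, -0.328], [0.328, -0.004, 0.945], [0.002, -1.0, -0.005]]
force: [1.0, 0.8, 0.9]
opening: 1.0
```

```bash
cat > w3.py <<'E'
from h import *
go(.494,-.0695,.044,19.5)
for n in ["top","side"]:
    c=cap(n); cv2.imwrite(f"pics/{n}3.png",c["image"])
    P=world(c,np.argwhere(c["z_map"]>0))
    for x,y,z in [(.5742,.268,.126),(.555,.317,.126),(.494,-.0695,.076)]:
        Q=P[(abs(P[:,2]-z)<.004)&(np.hypot(P[:,0]-x,P[:,1]-y)<.03)]
        if len(Q)>4: print(n,len(Q),cv2.minEnclosingCircle((Q[:,:2]*1000).astype(np.float32)),Q.mean(0))
E
python3 w3.py
```

```text
t 11.93 pos [ 0.6176 -0.004   0.1942] head 19.13 turn -0.37 shift [-138.4  150.2  -20.4] open 87.0 F [1.  0.8 0.9] tilt [ 0.0039 -0.0041 -1.    ]
top 100 ((575.0806274414062, 267.5435791015625), 18.659088134765625) [0.57490135 0.26798902 0.12547881]
top 97 ((553.3892822265625, 315.1734313964844), 18.832252502441406) [0.55386811 0.31499242 0.12527727]
top 93 ((492.9577331542969, -70.10941314697266), 18.834718704223633) [ 0.49238289 -0.06964913  0.07608734]
side 77 ((575.82373046875, 268.4740295410156), 19.744138717651367) [0.57313972 0.26782795 0.12571023]
side 80 ((553.2672119140625, 315.75732421875), 22.06662940979004) [0.55183444 0.3148635  0.12549568]
side 109 ((494.0650634765625, -69.3851318359375), 20.15911293029785) [ 0.49222513 -0.07055246  0.07553033]
```

Request:
send_rows --moves "87 -20 0 -5 0;87 -35 0 -5 0;87 -35 0 -5 0;87 -30 0 -5 0;87 -18 0 0 0;87 0 25 0 0;87 0 35 0 0;87 0 35 0 0;87 0 30 0 0;87 0 15 0 0;87 0 10 0 0;87 0 0 0 0;87 0 0 0 0"

```text
time_s: 13.12
position: [0.4921, -0.0608, 0.0434]
tcp_rot: [[0.942, 0.0, -0.335], [0.335, 0.0, 0.942], [0.0, -1.0, 0.0]]
force: [-0.0, -0.1, 0.5]
opening: 1.001
```

```bash
python3 -c "
from h import *
go(.4945,-.069,.044,19.5)"
```

```text
t 13.12 pos [ 0.4921 -0.0608  0.0434] head 19.55 turn 0.05 shift [-0.5 -0.6 -8.5] open 87.1 F [-0.  -0.1  0.5] tilt [ 1.e-04  1.e-04 -1.e+00]
```

Request:
send_rows --moves "87 -0.5 0 -8.5 0;87 0 0 0 0;30 0 0 0 0;30 0 0 0 0;30 0 0 0 0;30 0 0 0 0;30 0 0 0 0;30 0 0 0 0;30 0 0 0 0;30 0 0 0 0;30 0 0 0 0;30 0 0 0 0;30 0 -15 0 0;30 0 -35 0 0;30 0 -40 0 0;30 0 -40 0 0;30 0 -30 0 0;30 16 0 30 0;30 16 0 34 0;30 16 0 34 0"

```text
time_s: 14.78
position: [0.5067, 0.0392, 0.2037]
tcp_rot: [[0.944, 0.001, -0.331], [0.331, -0.0, 0.944], [0.001, -1.0, -0.0]]
force: [0.5, 0.7, -2.2]
opening: 0.428
```

Request:
send_rows --moves "30 16 0 34 0;30 16 0 34 0;30 16 0 34 0;30 16 0 34 0;30 16 0 34 0;30 16 0 34 0;30 16 0 34 0;30 15 0 30 0;30 10 0 25 0;30 2 0 5 0;30 0 0 0 0;30 0 0 0 0;30 0 0 0 0"

```text
time_s: 15.87
position: [0.538, 0.3643, 0.2024]
tcp_rot: [[0.943, -0.002, -0.333], [0.333, -0.002, 0.943], [-0.002, -1.0, -0.001]]
force: [1.0, 0.3, -1.5]
opening: 0.43
```

```bash
python3 -c "
from h import *
go(.5387,.3669,.0942,19.5)"
```

```text
t 15.87 pos [0.538  0.3643 0.2024] head 19.42 turn -0.08 shift [  1.6 108.2   2.2] open 37.4 F [ 1.   0.3 -1.5] tilt [-0.0018 -0.0016 -1.    ]
```

Request:
send_rows --moves "30 0 30 1 0;30 0 30 0 0;30 0 25 0 0;30 0 10 0 0;30 0 6 0 0;30 0 3 0 0;30 0 0 0 0;30 0 0 0 0"

```text
time_s: 16.53
position: [0.5394, 0.3671, 0.1006]
tcp_rot: [[0.943, 0.003, -0.333], [0.333, 0.001, 0.943], [0.003, -1.0, 0.0]]
force: [0.2, 0.2, -2.1]
opening: 0.43
```

```bash
python3 -c "
from h import *
go(.5387,.3669,.0935,19.5)
c=cap('top')
P=world(c,np.argwhere(c['z_map']>0))
for x,y,z in [(.5742,.268,.126),(.555,.317,.126)]:
        Q=P[(abs(P[:,2]-z)<.004)&(np.hypot(P[:,0]-x,P[:,1]-y)<.026)]
        if len(Q)>4: print(len(Q),Q.mean(0))
"
```

```text
t 16.53 pos [0.5394 0.3671 0.1006] head 19.45 turn -0.05 shift [-0.7  7.1  0.1] open 37.4 F [ 0.2  0.2 -2.1] tilt [ 0.0026  0.0012 -1.    ]
98 [0.57523074 0.26777533 0.12577439]
96 [0.55392924 0.31475091 0.12567351]
```

Request:
send_rows --moves "30 -0.5 3 0 0;30 0 2 0 0;30 0 1 0 0;30 0 0.5 0 0;30 0 0.3 0 0;30 0 0 0 0;30 0 0 0 0"

```text
time_s: 17.17
position: [0.5377, 0.3668, 0.0929]
tcp_rot: [[0.943, 0.0, -0.333], [0.333, 0.0, 0.943], [0.0, -1.0, 0.0]]
force: [-1.4, -0.5, 4.4]
opening: 0.429
```

```bash
python3 -c "
from h import *
go(.5387,.3669,.0935,19.5)"
```

```text
t 17.17 pos [0.5377 0.3668 0.0929] head 19.48 turn -0.02 shift [ 1.  -0.6 -0.2] open 37.3 F [-1.4 -0.5  4.4] tilt [ 2.e-04  2.e-04 -1.e+00]
```

Request:
send_rows --moves "60 0 0 0 0;60 0 0 0 0;60 0 0 0 0;60 0 0 0 0;60 0 0 0 0;60 0 0 0 0;60 0 -10 0 0;60 0 -25 0 0;60 0 -35 0 0;60 0 -35 0 0;60 0 -35 0 0;60 0 -35 0 0;60 0 -35 -20 0;87 0 0 -30 0;87 0 0 -37 0;87 0 0 -37 0;87 0 0 -37 0;87 0 0 -37 0;87 0 0 -37 0;87 0 0 -10 0"

```text
time_s: 18.83
position: [0.6213, 0.1303, 0.3031]
tcp_rot: [[0.944, 0.002, -0.329], [0.329, -0.003, 0.944], [0.001, -1.0, -0.003]]
force: [0.0, -0.2, 0.5]
opening: 0.99
```

```bash
python3 -c "
from h import *
np.set_printoptions(precision=4,suppress=True)
c=cap('wrist');print(c['tool_from_camera']);print(read_state()['joint_positions'])
for n in ['top','side']:
    c=cap(n);cv2.imwrite('pics/%s4.png'%n,c['image'])
    P=world(c,np.argwhere(c['z_map']>0))
    for x,y,z in [(.5742,.268,.126),(.555,.317,.126),(.537,.365,.126)]:
        Q=P[(abs(P[:,2]-z)<.004)&(np.hypot(P[:,0]-x,P[:,1]-y)<.026)]
        if len(Q)>4: print(n,len(Q),Q.mean(0), (Q.mean(0)[:2]-[.5546,.3125])@np.array([[.9426,-.334],[.334,.9426]]))
    Q=P[(P[:,2]>.19)&(P[:,2]<.23)&(P[:,1]>-.205)&(P[:,1]<-.15)&(P[:,0]>.55)&(P[:,0]<.63)]
    for q in Q[np.argsort(-Q[:,1])][:14]: print(q)
go(.588,-.10,.32,176)
"
```

```text
[[ 1.     -0.0001 -0.0002  0.0003]
 [-0.0002  0.2466 -0.9691 -0.1615]
 [ 0.0001  0.9691  0.2466  0.0673]
 [ 0.      0.      0.      1.    ]]
[  1.871   26.6952  75.0035  -0.1279  78.201  -17.2683]
top 65 [0.5389 0.3703 0.1256] [0.0045 0.0597]
[ 0.5797 -0.1688  0.211 ]
[ 0.5823 -0.1688  0.2125]
[ 0.5854 -0.169   0.2121]
[ 0.5886 -0.1692  0.2115]
[ 0.5913 -0.1692  0.2123]
[ 0.595  -0.1696  0.2099]
[ 0.5833 -0.1711  0.22  ]
[ 0.5863 -0.1713  0.2197]
[ 0.5895 -0.1715  0.2189]
[ 0.5826 -0.1719  0.2108]
[ 0.5932 -0.1719  0.2164]
[ 0.5959 -0.172   0.2174]
[ 0.5803 -0.172   0.2081]
[ 0.5916 -0.1743  0.2221]
side 81 [0.5727 0.2673 0.1256] [ 0.0019 -0.0486]
side 79 [0.5514 0.3145 0.1255] [-0.0024  0.0029]
side 75 [0.5342 0.3643 0.126 ] [-0.0019  0.0556]
[ 0.5835 -0.1671  0.2072]
[ 0.5847 -0.1686  0.2161]
[ 0.5851 -0.1687  0.2128]
[ 0.5899 -0.169   0.2161]
[ 0.5883 -0.1694  0.2201]
[ 0.5938 -0.17    0.217 ]
[ 0.5823 -0.1702  0.209 ]
[ 0.5878 -0.1703  0.2117]
[ 0.5803 -0.1708  0.2134]
[ 0.5814 -0.1708  0.2067]
[ 0.5845 -0.1713  0.2171]
[ 0.59   -0.1716  0.2169]
[ 0.5897 -0.1722  0.2112]
[ 0.5826 -0.1725  0.2127]
t 18.98 pos [0.6193 0.1352 0.3026] head 19.35 turn -156.65 shift [ 14.9 -17.4 236.8] open 87.2 F [-0.2 -0.1  0.7] tilt [-0.0001  0.0009 -1.    ]
```

```bash
python3 -c "
from h import *
go(.586,-.191,.29,-4.1)"
```

```text
t 18.98 pos [0.6193 0.1352 0.3026] head 19.35 turn 23.45 shift [  -9.9   12.6 -327.8] open 87.2 F [-0.2 -0.1  0.7] tilt [-1.e-04  9.e-04 -1.e+00]
```

Request:
send_rows --moves "50 0 0 0 7;50 0 0 0 7;50 0 0 0 7;50 0 0 0 2.5;50 -1 1 -25 0;50 -1 1 -36 0;50 -1 1 -36 0;50 -1 1 -36 0;50 -1 1 -36 0;50 -1 1 -36 0;50 -1 1 -36 0;50 -1 1 -36 0;50 -1 1 -30 0;50 -1 1 -15 0;50 0 1 -6 0;50 0 0 0 0;50 0 0 0 0;50 0 0 0 0"

```text
time_s: 20.48
position: [0.5866, -0.1884, 0.2913]
tcp_rot: [[0.998, -0.0, 0.068], [-0.068, 0.001, 0.998], [-0.0, -1.0, 0.001]]
force: [0.6, 0.3, -0.6]
opening: 0.572
```

```bash
cat > k.py <<'E'
from h import *
np.set_printoptions(precision=4,suppress=True)
go(.586,-.191,.191,-4.1)
c=cap("wrist"); im=c["image"].copy()
for t in ["knob","bolt","gate_edge","gate_hinge"]:
    for m in mark_of(c,t)[:1]:
        print(t,round(m["p"],2),m["pixel"],world(c,m["pixel"],z=.214)); cv2.circle(im,(int(m["pixel"][1]),int(m["pixel"][0])),3,(0,0,255),1)
cv2.imwrite("pics/k1.png",im)
H,W=c["z_map"].shape
P=world(c,np.argwhere(c["z_map"]>0))
e=np.array([.9974,-.0715]);f=np.array([.0715,.9974])
o=np.array([.586,-.191]); A=(P[:,:2]-o)@e*1000; B=(P[:,:2]-o)@f*1000
for b in range(-30,30,4):
    m=(abs(B-b)<2)&(abs(A)<25)&(P[:,2]>.195)&(P[:,2]<.235)
    if m.sum()>3: print(b,m.sum(),np.percentile(A[m],[2,98]).round(1),P[m,2].max().round(4))
E
python3 k.py
```

```text
t 20.48 pos [ 0.5866 -0.1884  0.2913] head -3.89 turn 0.21 shift [ -0.4 100.3  -2.6] open 49.8 F [ 0.6  0.3 -0.6] tilt [-0.0001  0.0011 -1.    ]
knob 0.64 [218.9, 279.1] [[ 0.5864 -0.1883  0.214 ]]
bolt 0.59 [262.0, 527.1] [[ 0.7817 -0.2374  0.214 ]]
gate_edge 0.84 [270.9, 171.4] [[ 0.497  -0.2258  0.214 ]]
gate_hinge 0.83 [264.4, 526.2] [[ 0.7812 -0.2394  0.214 ]]
-30 151 [-23.8  24.1] 0.2159
-26 290 [-23.6  23.8] 0.2171
-22 422 [-23.7  24. ] 0.2171
-18 105 [-23.8  24. ] 0.2164
-14 73 [-2.2  9. ] 0.2161
-10 71 [-2.2  8.9] 0.2164
-6 74 [-2.2  8.9] 0.2164
-2 74 [-2.2  8.8] 0.2162
2 72 [-2.2  8.8] 0.2161
6 76 [-2.2  8.7] 0.2162
10 81 [-3.   8.7] 0.2158
14 80 [-3.   8.6] 0.2166
18 76 [-5.2 10.8] 0.219
22 152 [-6.1 11.5] 0.2197
26 57 [-3.6 10.2] 0.2165
```

View pics/k1.png

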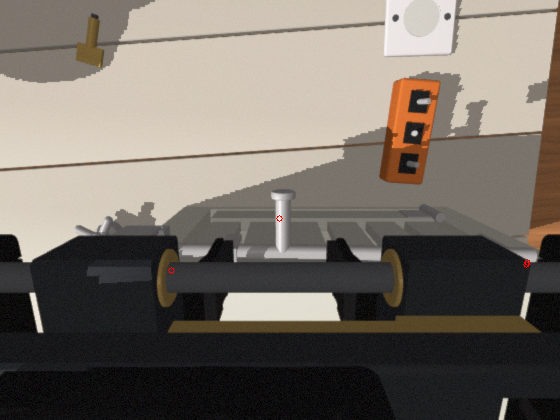

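Request:
send_rows --moves "50 2.8 15 -1.5 0.2;50 0 25 0 0;50 0 25 0 0;50 0 20 0 0;50 0 10 0 0;50 0 5 0 0;50 0 0 0 0;50 0 0 0 0;50 0 0 0 0"

```text
time_s: 21.48
position: [0.59, -0.1929, 0.1927]
tcp_rot: [[0.997, 0.003, 0.074], [-0.074, -0.001, 0.997], [0.003, -1.0, -0.001]]
force: [-0.0, -0.4, -0.1]
opening: 0.575
```

```bash
python3 -c "
from h import *
go(.5892,-.190,.191,-4.1)"
```

```text
t 21.48 pos [ 0.59   -0.1929  0.1927] head -4.22 turn -0.12 shift [-1.   1.7  2.9] open 50.1 F [-0.  -0.4 -0.1] tilt [ 0.0026 -0.0014 -1.    ]
```

Request:
send_rows --moves "50 -0.5 1 2.5 0;50 0 0 0 0;5 0 0 0 0;5 0 0 0 0;5 0 0 0 0;5 0 0 0 0;5 0 0 0 0;5 0 0 0 0;5 0 0 0 0;5 0 0 0 0;5 0 0 0 0;5 0 0 0 0"

```text
time_s: 22.48
position: [0.5888, -0.19, 0.1902]
tcp_rot: [[0.997, 0.0, 0.074], [-0.074, -0.0, 0.997], [0.0, -1.0, -0.0]]
force: [0.7, 0.5, 0.2]
opening: 0.126
```

```bash
python3 -c "
from h import *
go(.5892,-.190,.191,-4.1)"
```

```text
t 22.48 pos [ 0.5888 -0.19    0.1902] head -4.23 turn -0.13 shift [ 0.4 -0.8  0. ] open 10.9 F [0.7 0.5 0.2] tilt [ 0. -0. -1.]
```

Request:
send_rows --moves "5 0 -2.5 0 0;5 0 -2.5 0 0;5 0 -2.5 0 0;5 0 0 0 0;5 0 0 0 0;5 0 0 0 0"

```text
time_s: 22.98
position: [0.5884, -0.1899, 0.1975]
tcp_rot: [[0.997, -0.001, 0.074], [-0.074, 0.0, 0.997], [-0.001, -1.0, 0.0]]
force: [0.1, -0.1, -4.1]
opening: 0.124
```

Request:
send_rows --moves "5 3 0 0 0;5 3 0 0 0;5 3 0 0 0;5 0 0 0 0;5 0 0 0 0"

```text
time_s: 23.4
position: [0.5982, -0.1905, 0.1976]
tcp_rot: [[0.997, 0.001, 0.074], [-0.074, 0.0, 0.997], [0.001, -1.0, 0.0]]
force: [-0.4, 0.0, -3.7]
opening: 0.124
```

Request:
send_rows --moves "5 4 0 0 0;5 4 0 0 0;5 4 0 0 0;5 4 0.5 0 0;5 4 0.5 0 0;5 4 0.5 0 0;5 3 0.5 0 0;5 2 0 0 0;5 0 0 0 0;5 0 0 0 0;5 0 0 0 0"

```text
time_s: 24.32
position: [0.6274, -0.1927, 0.196]
tcp_rot: [[0.997, 0.002, 0.074], [-0.074, -0.0, 0.997], [0.002, -1.0, -0.0]]
force: [2.0, 0.4, -3.2]
opening: 0.125
```

```bash
cat > g.py <<'E'
from h import *
np.set_printoptions(precision=4,suppress=True)
go(.5892,-.190,.191,-4.1)
for n in ["top","side"]:
    c=cap(n)
    for t in ["knob","nose","gate_edge","lip"]:
        for m in mark_of(c,t)[:1]: print(n,t,round(m["p"],2),m["pixel"],world(c,m["pixel"],z=.214))
    k=cv2.resize(c["image"][90:260,270:410],None,fx=4,fy=4,interpolation=cv2.INTER_CUBIC)[:600]; cv2.imwrite(f"pics/g_{n}.png",k)
E
python3 g.py
```

```text
t 24.32 pos [ 0.6274 -0.1927  0.196 ] head -4.23 turn -0.13 shift [-38.3   5.   -0. ] open 10.9 F [ 2.   0.4 -3.2] tilt [ 0.002  -0.0002 -1.    ]
top nose 0.4 [218.7, 331.5] [[ 0.5043 -0.221   0.214 ]]
top gate_edge 0.73 [222.3, 330.7] [[ 0.4939 -0.2181  0.214 ]]
top lip 0.51 [226.6, 329.4] [[ 0.4815 -0.2137  0.214 ]]
side knob 0.53 [215.8, 330.6] [[ 0.4864 -0.224   0.214 ]]
side nose 0.69 [216.8, 328.4] [[ 0.4805 -0.221   0.214 ]]
side gate_edge 0.73 [215.4, 331.0] [[ 0.4882 -0.2242  0.214 ]]
side lip 0.52 [220.4, 323.5] [[ 0.4631 -0.2166  0.214 ]]
```

View pics/g_top.png

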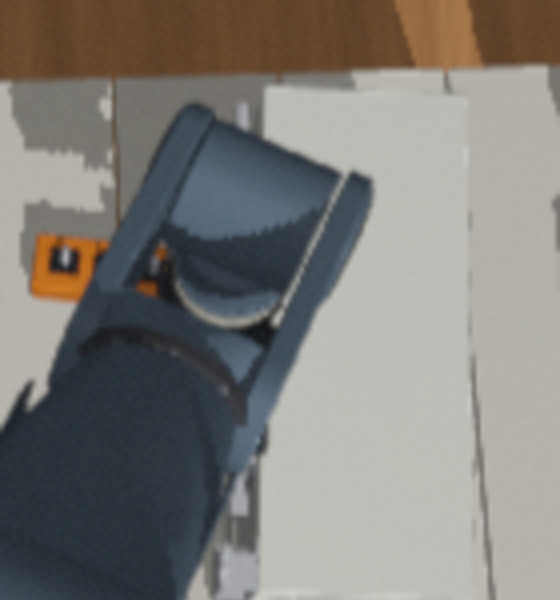

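Request:
send_rows --moves "5 0.35 0 1.4 0.5;5 0.7 0 2.75 1;5 0.7 0 2.75 1;5 0.7 0 2.75 1;5 0.7 0 2.75 1;5 0.7 0 2.75 1;5 0 0 0 0;5 0 0 0 0"

```text
time_s: 25.48
position: [0.6321, -0.1779, 0.1957]
tcp_rot: [[0.986, -0.0, 0.169], [-0.169, -0.0, 0.986], [-0.0, -1.0, -0.0]]
force: [-1.3, -2.1, -2.8]
opening: 0.129
```

```bash
cat > r.py <<'E'
from h import *
go(.5892,-.190,.191,-4.23)
s=read_state(); p=np.array(s["position"])[:2]-[.7824,-.2433]
a=np.arctan2(p[1],p[0]); a0=np.arctan2(.0506,-.155); print("gate rad from TCP",a0-a,"r",np.hypot(*p), "r0",np.hypot(.0506,.155),"M",s["moment"])
E
python3 r.py
```

```text
t 25.48 pos [ 0.6321 -0.1779  0.1957] head -9.7 turn -5.47 shift [-41.9   4.7 -15.2] open 11.3 F [-1.3 -2.1 -2.8] tilt [-4.e-04 -0.e+00 -1.e+00]
gate rad from TCP 0.09489062027018758 r 0.1639463573157321 r0 0.16305017632618493 M [-0.33105455  0.36519007  0.02784759]
```

Request:
send_rows --moves "5 0.7 0 2.75 1;5 0.7 0 2.75 1;5 0.7 0 2.75 1;5 0.7 0 2.75 1;5 0.7 0 2.75 1;5 0.7 0 2.75 1;5 0.7 0 2.75 1;5 0.7 0 2.75 1;5 0.7 0 2.75 1;5 0.7 0 2.75 1;5 0.7 0 2.75 1;5 0.7 0 2.75 1;5 0 0 0 0;5 0 0 0 0;5 0 0 0 0;5 0 0 0 0"

```text
time_s: 26.82
position: [0.6488, -0.1486, 0.1957]
tcp_rot: [[0.929, -0.0, 0.37], [-0.37, 0.0, 0.929], [-0.0, -1.0, 0.0]]
force: [-1.6, -1.7, -3.5]
opening: 0.127
```

```bash
python3 r.py; cat > f.py <<'E'
from h import *
np.set_printoptions(precision=4,suppress=True)
ims=[]
for n in ["side","top","wrist"]:
    c=cap(n)
    for t in ["gate_edge","nose","gate_hinge"]:
        for m in mark_of(c,t)[:1]:
            q=world(c,m["pixel"],z=.214)[0]; print(n,t,round(m["p"],2),m["pixel"],q, "from hinge",q[:2]-[.7824,-.2433])
    P=world(c,np.argwhere(c['z_map']>0))
    for x,y,z in [(.5742,.268,.126),(.554,.315,.126),(.537,.365,.126)]:
        Q=P[(abs(P[:,2]-z)<.004)&(np.hypot(P[:,0]-x,P[:,1]-y)<.026)]
        if len(Q)>4: print(n,len(Q),Q.mean(0))
    if n!="wrist":
        ims.append(cv2.resize(c["image"][140:280,100:400] if n=="side" else c["image"][110:250,100:400],None,fx=2,fy=2,interpolation=cv2.INTER_CUBIC))
    else: cv2.imwrite("pics/fw.png",c["image"])
cv2.imwrite("pics/f.png",np.vstack(ims))
E
python3 f.py
```

```text
t 26.82 pos [ 0.6488 -0.1486  0.1957] head -21.73 turn -17.5 shift [-56.4   4.7 -45.7] open 11.1 F [-1.6 -1.7 -3.5] tilt [-1.e-04  1.e-04 -1.e+00]
gate rad from TCP 0.3011751146469708 r 0.1637264266819146 r0 0.16305017632618493 M [-0.36436307  0.5066666   0.12425918]
side gate_edge 0.85 [201.3, 301.4] [ 0.5044 -0.1405  0.214 ] from hinge [-0.278   0.1028]
side nose 0.49 [200.9, 303.4] [ 0.5081 -0.144   0.214 ] from hinge [-0.2743  0.0993]
side gate_hinge 0.8 [163.0, 379.7] [ 0.7596 -0.2472  0.214 ] from hinge [-0.0228 -0.0039]
side 78 [0.5731 0.2675 0.1258]
side 75 [0.5519 0.3143 0.1257]
side 79 [0.5346 0.3642 0.126 ]
top gate_edge 0.74 [215.6, 303.2] [ 0.5157 -0.1403  0.214 ] from hinge [-0.2667  0.103 ]
top gate_hinge 0.74 [126.4, 334.0] [ 0.7864 -0.2444  0.214 ] from hinge [ 0.004  -0.0011]
top 35 [0.5577 0.3248 0.1259]
top 107 [0.5363 0.3652 0.1255]
wrist nose 0.67 [308.1, 73.3] [ 0.5463 -0.1284  0.214 ] from hinge [-0.2361  0.1149]
```

View pics/f.png

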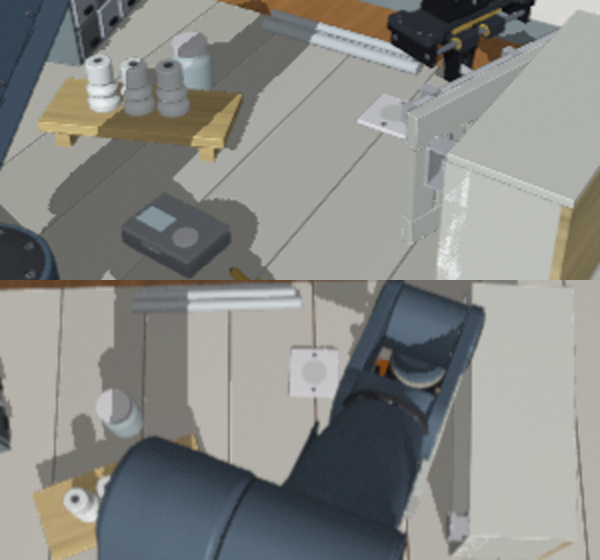

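View pics/fw.png

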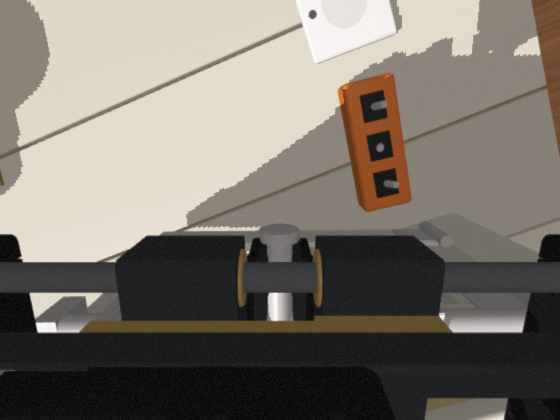

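```bash
python3 -c "
from rig import *
print(hand_in()); s=read_state(); print(s['time_s'],s['position'],s['opening'],s['force'])"
```

```text
the job is handed in; nothing more can be done
None
the job is handed in; nothing more can be done
```

I did the job in the order asked and handed it in at about 27 s. The arm is still gripping the knob and holding the gate ajar.

- **Insulators:** Both now stand on the shelf beside the third, about 52 mm apart centre to centre. The two I placed are within about 1 mm of the shelf's middle line. The one already there measures about 4 mm off that line, so the row is that much out of straight. In the last pictures all three are upright.
- **Bolt:** I lifted the knob about 7.5 mm and drew it back about 38 mm; the bolt is clear of the keeper from about 24 mm. The fingers are open 11 mm, round the 12 mm stem, and the force readings fit the bolt's weight and the gate spring.
- **Gate:** The arm position puts it at about 0.30 rad, and the cameras give 0.28–0.29 rad, so the free edge stands roughly 80–86 mm out.
- **Disagreements:** After I drew the bolt, the network's marks for the nose and knob were unreliable because the arm hid them. The draw distance therefore rests on the arm's travel, not on a direct view of the nose.
- **Other things on the bench:** The ones in view in the last pictures look undisturbed. I did not re-measure their positions.

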